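# Close up the desk-rail trays

## Robot

A 6-joint arm with a two-finger parallel gripper is mounted at the origin on the work surface. World frame = base frame: x ahead of the robot, y to its left, z up, the work surface at z = 0. Lengths are in m, angles in degrees, forces in N, time in s.
With the tool pointing down it reaches from about 0.325 to 0.9 m from the base axis. Payload 3.5 kg.
Tool frame: the origin (TCP) lies at the very end of the fingers, on their centre line; the grasp point (between the pads) lies 19 mm behind it; z points along the fingers, y is the direction in which the jaws open and shut (so a half turn about z gives the same grasp; the last joint's range is limited). The gripper opens to 85 mm and grips with 20 to 120 N. Pads are 22 mm wide; open, the fingers measure 114 mm over their backs; the gripper's body (76 mm by 85 mm) begins 54 mm behind the grasp point. The pads swing forward as they close: fully open they stand 13 mm farther back than shut.
Start: joints at [-74.851, 15.837, -1.513, 72.651, 0, 84.076], TCP at [0.225, -0.583, 0.231] pointing down, gripper open.
Joint ranges: [-178.77, 178.77], [-48.84, 107.48], [-61.69, 71.31], [-111.58, 123.2], [-90, 87.43], [-180, 180]. Speed limits (degrees/s): [147.25, 147.25, 180, 180, 180, 180].

## Interface

Orientations are given as [roll, pitch, yaw] about the fixed x, y, z axes, in that order (R = Rz(yaw) Ry(pitch) Rx(roll)).
In Python, from rig import status, imaging, workorder gives the robot as it stands. The module is installed in compiled form; this text tells all that it offers.
- The arm moves only by the tool move_arm, never from a script. Its argument "increments" is a list of rows, each an object with "xyz": the shift along the tool's x, y, z in m, a list of three; "twist": the turn, a rotation vector about the tool's x, y, z in rad, a list of three; "fingers": the gripper's target within -1 to 1 (fully open at 1, half-way at 0, shut at -1). A call has 1 to 12 rows; each row is the pose to reach, as a shift and turn from the pose measured when the call began, along the tool's axes at that moment; what a row does not reach only later rows make up. A row lasts 1/10 s, in which the tool goes at most 50 mm and 8.59 degrees, less where a joint would pass 70% of its speed; a pose out of reach is approached as far as the arm can. A call with a gripper value outside its range is refused whole. The fingers move at their own pace and stop on an object; "grip_force" is the grip in N (left out, the last holds). Time passes only in rows, so rows that repeat a pose let the fingers close. It gives the time, the measured TCP pose, the force and the opening at its end, in the units of the state.
- status.observe(): the state, without advancing time (a new reading comes with each control period).
- imaging.get_image(name): name is "scene" or "top" or "wrist"; returns (picture, depth): 400x640x3 uint8, red, green, blue; 400x640 float32, m along the optical axis (not along the pixel's ray), 0 where there is no reading.
- imaging.camera_model(name): a dict with "intrinsics" (3x3 intrinsics, pixels), "pose" (4x4, takes a point from camera to world coordinates); the wrist camera has in their place "tool_from_camera" (4x4, takes a point from camera to tool coordinates, whose origin is the TCP and whose axes are the flange's). Camera axes: x right, y up, looking along -z (the intrinsics and any distortion apply to the point x, -y, -z); pixel columns grow to the right and rows downward; lengths in m; the calibration is good to about 2 mm. The wrist camera is an equidistant fisheye: a pixel r from the principal point sees the ray r / f radians off the axis. A picture is of the moment at which its call begins: read the wrist's pose just before it. camera_model takes no time and is no camera call.
- workorder.hand_in(): hands the job in, once; it reports no verdict.
The state is a dict: "t": time; "joint_positions": joint angles; "qvel": joint speeds; "joint_efforts": joint torques, N m; "tcp_pos": TCP position; "eef_rot": TCP orientation; "force": force on the tool from outside, world axes, zero at the start; "moment": the same for the moment, N m; "opening": opening from 0.0 (shut) to 1.0 (fully open).
Only numpy, scipy, OpenCV 4.12 (cv2) and the standard library are available. Lean on these libraries where they do the work, as an engineer would, in place of code of your own. Each camera call takes 0.05 s, during which the arm holds its last target.

## Task

Push the row of four touching desk trays along the organiser rail towards the orange end stop, all together as one row, until the leading tray is against the stop and no gap is left anywhere in the row, so that the other end of the rail is free for a new tray. Only push: do not lift or tip any tray, do not let the row come apart on the way, do not ram the stop, leave the mug, stapler and glue stick where they stand, and finish with the hand clear.

Things in the scene. Friction and masses are not known exactly. Their poses are not given: they have to be found in the camera images.
- rail: Flat aluminium channel fixed to the desk, 480 mm long along its own y (either way), 100 mm wide along its own x; origin at desk level under its middle, own z up. The trays stand on its floor, 8 mm above the desk, between two side lips 18 mm above the desk; the inside width is 92 mm, so a tray has 2 mm of play at each side. The row of four touching trays, 280 mm long, starts somewhere in the middle, 60 to 140 mm short of the stop, with free floor behind it.
- end_stop: Orange plate across one end of the rail, 90 mm wide, 12 mm thick along the rail, top 48 mm above the desk, fixed. It may be at either end of the rail (own +y or -y end). Origin at desk level in the middle of its thickness: its face towards the trays is 6 mm from the origin along the rail. When the row is home the tray centres are 41, 111, 181 and 251 mm from this origin.
- open_end: Dark low trim across the other end of the rail, no stop: 12 mm thick, its middle flush with the channel floor and its two sides 19 mm above the desk. Origin at desk level in its middle.
- notes_tray: Loose plastic desk tray, 88 mm across the rail (own x) by 70 mm along the rail (own y), sheer flat sides; origin at the centre of its underside, own z up. White, 32 mm high, with a pad of yellow sticky notes standing up to 38 mm above its underside. About 0.16 kg (varies). The four trays stand in any order.
- clips_tray: Loose plastic desk tray, 88 mm across the rail (own x) by 70 mm along the rail (own y), sheer flat sides; origin at the centre of its underside, own z up. Dark slate, 36 mm high, filled with paper clips. About 0.22 kg (varies).
- flags_tray: Loose plastic desk tray, 88 mm across the rail (own x) by 70 mm along the rail (own y), sheer flat sides; origin at the centre of its underside, own z up. Grey, 30 mm high, with four strips of coloured page flags. About 0.14 kg (varies).
- binder_tray: Loose plastic desk tray, 88 mm across the rail (own x) by 70 mm along the rail (own y), sheer flat sides; origin at the centre of its underside, own z up. White, 38 mm high, with a white and blue eraser and two black binder clips, up to 38 mm high. About 0.18 kg (varies).
- mug: Bystander: blue mug, 80 mm across, 92 mm high, standing loose on the far side of the rail. Origin at the centre of its underside.
- stapler: Bystander: dark blue stapler, 135 mm long along its own y, 34 mm wide, 48 mm high, lying loose on the robot's side of the rail. Origin at the centre of its underside.
- glue_stick: Bystander: white glue stick with a red cap, 28 mm thick, 92 mm high, standing loose on the far side of the rail. Origin at the centre of its underside.
Mind the look-alikes: they are no part of the job. What is shaped like the binder_tray but red is not meant.

How it is judged:
By the outcome, as a careful person would: the job done as asked, in the order asked, and still so for the second after the job is handed in, with the robot touching nothing.
It also fails if it takes over 35 s, if anything falls off the work surface, if the arm or the gripper's body presses on something with over 40 N, if the wrist force passes 120 N, or if a joint passes its speed limit or range.

## Working session

There is one attempt and no reset: what is moved stays moved. The work goes in short steps, Python scripts to look and compute and a tool call to move; the robot and the scene stay as the last step left them, time stands still between calls to the robot, and variables do not carry over. Pictures are saved under pics/ and viewed, and the job is handed in when it is done.

Besides the shell and the picture viewer there is one more tool, called after ">>>" as name(argument=value, ...) on one line, values as JSON. move_arm: Moves the arm, as the interface text tells. Its arguments: {"type":"object","properties":{"increments":{"type":"array","items":{"type":"object","properties":{"xyz":{"type":"array","items":{"type":"number"}},"twist":{"type":"array","items":{"type":"number"}},"fingers":{"type":"number"}}}},"grip_force":{"type":"number"}},"required":["increments"]}

```bash
mkdir -p pics; python3 - <<'E'
from rig import status, imaging
import cv2,numpy as np
print(status.observe())
for n in ("top","scene"):
    p,d=imaging.get_image(n); np.savez(f"{n}.npz",p=p,d=d); cv2.imwrite(f"pics/{n}0.png",p[:,:,::-1])
    m=imaging.camera_model(n); print(m)
E
```

```text
{'t': 0.0, 'joint_positions': array([-7.48477482e+01,  1.58799512e+01, -1.59721612e+00,  7.26509544e+01,
       -1.00329963e-03,  8.40741314e+01]), 'qvel': array([-0.07308381,  0.04670193, -0.03341759,  0.05380323,  0.0555127 ,
       -0.04706332]), 'joint_efforts': array([ 7.74560704e-04, -4.45509446e+01,  2.95203960e+01,  1.64095347e-02,
       -1.98225653e-04, -1.17573646e-05]), 'tcp_pos': array([ 0.22454266, -0.58244172,  0.2301465 ]), 'eef_rot': array([-1.79872459e+02, -1.22295562e-02,  2.10781079e+01]), 'force': array([-1.23087739,  0.88820205, -0.06683661]), 'moment': array([0.03775555, 0.0059013 , 0.0276997 ]), 'opening': 1.001950548114931}
{'intrinsics': array([[467.75566075,   0.        , 315.11076667],
       [  0.        , 467.75566075, 195.33511964],
       [  0.        ,   0.        ,   1.        ]]), 'pose': array([[ 0.01073238,  0.98225462, -0.18724497,  0.36781308],
       [-0.99975653,  0.01415101,  0.0169304 ,  0.02398837],
       [ 0.01927967,  0.18701767,  0.98216734,  0.90516147],
       [ 0.        ,  0.        ,  0.        ,  1.        ]])}
{'intrinsics': array([[472.04447236,   0.        , 324.77902634],
       [  0.        , 472.04447236, 195.61418856],
       [  0.        ,   0.        ,   1.        ]]), 'pose': array([[ 0.77249321, -0.51565167,  0.37061786,  0.91845168],
       [ 0.63496137,  0.63535191, -0.43949063, -0.42359806],
       [-0.00884869,  0.57483155,  0.81822392,  0.84881534],
       [ 0.        ,  0.        ,  0.        ,  1.        ]])}
```

View pics/top0.png

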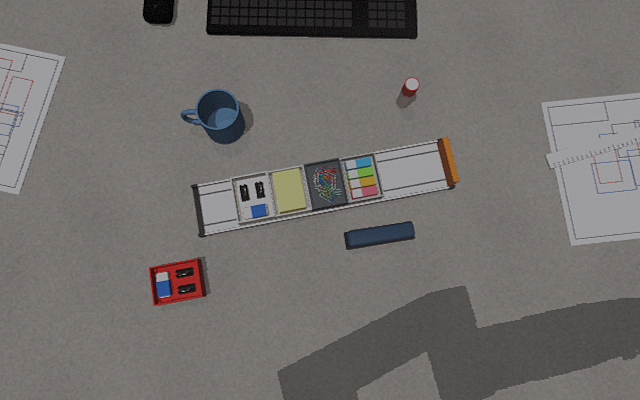

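View pics/scene0.png

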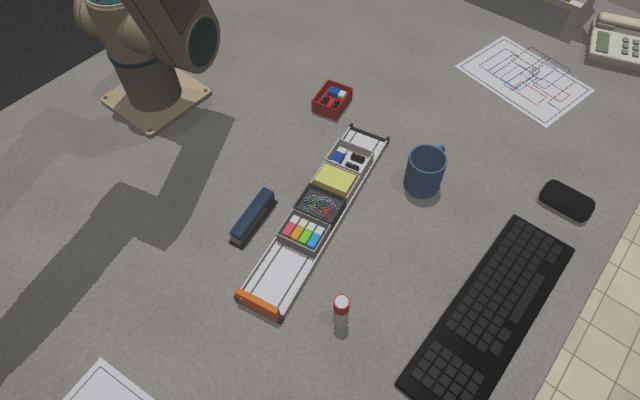

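The top view shows the rail running from the dark open end at about (198,210) to the orange stop at about (448,163). The row is binder, notes, clips, flags, spanning about (235..380), with flags leading. The red look-alike tray is at (177,282) and the stapler at (380,235).

```bash
cat > h.py <<'E'
import numpy as np,cv2
from rig import imaging
def cloud(n,d):
    m=imaging.camera_model(n);K=m['intrinsics'];T=m['pose']
    v,u=np.mgrid[0:400,0:640]
    P=np.stack([(u-K[0,2])/K[0,0]*d,-(v-K[1,2])/K[1,1]*d,-d],-1)
    return P@T[:3,:3].T+T[:3,3]
def ray(n,px,z):
    m=imaging.camera_model(n);K=m['intrinsics'];T=m['pose'];px=np.atleast_2d(px).astype(float)
    r=np.c_[(px[:,0]-K[0,2])/K[0,0],-(px[:,1]-K[1,2])/K[1,1],-np.ones(len(px))]@T[:3,:3].T
    return T[:3,3]+r*((z-T[2,3])/r[:,2])[:,None]
E
python3 - <<'E'
from h import *
for n in("top","scene"):
    f=np.load(n+".npz");p,d=f['p'],f['d'];P=cloud(n,d)
    hsv=cv2.cvtColor(p,cv2.COLOR_RGB2HSV)
    o=cv2.inRange(hsv,(8,150,80),(20,255,255))>0
    if n=="top":
        o[:,:430]=0
    else: o[:280]=0
    Q=P[o]; print(n,"orange",o.sum(),np.percentile(Q[:,2],[5,50,95]))
    t=o&(P[...,2]>.042);ys,xs=np.nonzero(t)
    W=ray(n,np.c_[xs,ys],.048)[:,:2].astype(np.float32)
    r=cv2.minAreaRect(W);print(" stop top rect",r)
    print(" table z",np.median(P[20:380,20:140,2]) )
    # rail+trays height mask
    reg=np.zeros(d.shape,bool)
    if n=="top": reg[135:240,190:460]=1
    m=reg&(P[...,2]>.012)&(P[...,2]<.06)
    if n=="top":
        ys,xs=np.nonzero(m); print(len(xs))
        cv2.imwrite("pics/h.png",cv2.resize(np.clip((P[120:260,180:470,2])*5000,0,255).astype(np.uint8),None,fx=2.6,fy=2.6,interpolation=0))
        cv2.imwrite("pics/crop.png",cv2.resize(p[120:260,180:470,::-1],None,fx=2.7,fy=2.7,interpolation=2))
E
```

```text
top orange 453 [0.0165152  0.04633931 0.05034467]
 stop top rect ((0.6055516600608826, -0.24677936732769012), (0.08876994997262955, 0.012033382430672646), 11.766694068908691)
 table z 0.0003077235651348653
9763
scene orange 277 [0.04519332 0.0473522  0.04944805]
 stop top rect ((0.6060807108879089, -0.2488017976284027), (0.08810433000326157, 0.011224961839616299), 10.880921363830566)
 table z -0.00013823626056430616
```

View pics/crop.png

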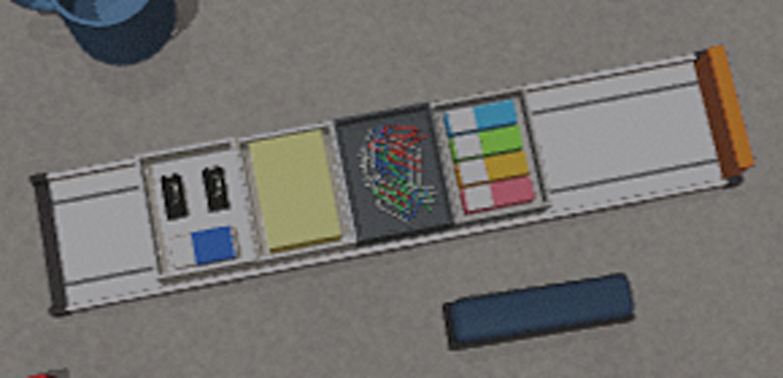

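View pics/h.png

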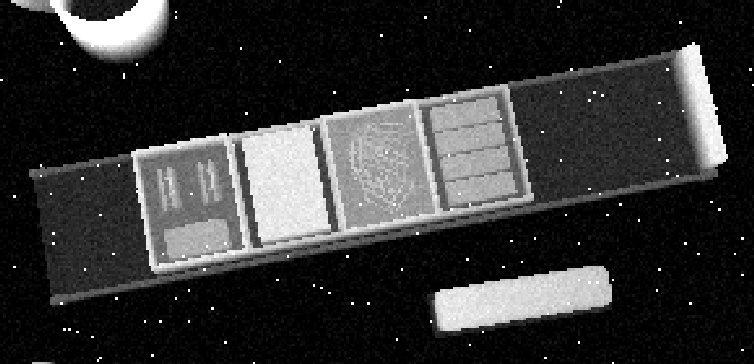

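```bash
cat >> h.py <<'E'
def railframe(P,c,ang):
    a=np.radians(ang); ey=np.array([-np.sin(a),np.cos(a)]); ex=np.array([np.cos(a),np.sin(a)]) 
    D=P[...,:2]-c; return D@ex,D@ey
E
python3 - <<'E'
from h import *
f=np.load("top.npz");p,d=f['p'],f['d'];P=cloud("top",d);Pm=P.copy();Pm[...,2]=cv2.medianBlur(P[...,2].astype(np.float32),3)
c=np.array([.6058,-.2475])
reg=np.zeros(d.shape,bool);reg[130:240,185:465]=1
# rail edge fit: mask z>.012
m=reg&(Pm[...,2]>.012)&(Pm[...,2]<.045)
for it in range(1):
  for ang in (10.5,11,11.5,12,12.5):
    x,y=railframe(P,c,ang)
    ok=m&(np.abs(x)<.07)&(y>-.01)&(y<.5)
    # sharpness of edges at both ends per y bin
    lo=[];hi=[];yc=[]
    for b in np.arange(0.02,.44,.02):
        s=ok&(y>b)&(y<b+.02)
        lo.append(np.percentile(x[s],2));hi.append(np.percentile(x[s],98));yc.append(b+.01)
    l=np.polyfit(yc,lo,1);h=np.polyfit(yc,hi,1)
    print(ang,np.degrees(l[0]),np.degrees(h[0]),l[1],h[1])
x,y=railframe(P,c,11.5)
for xb in (-.03,0,.03):
    s=reg&(abs(x-xb)<.012)
    o=np.argsort(y[s]);yy=y[s][o];zz=Pm[...,2][s][o]
    b=np.round(yy/.004).astype(int)
    print(xb,[(round(k*.004,3),int(1000*np.median(zz[b==k]))) for k in range(20,125) if (b==k).any()])
hs=np.nonzero(reg&(p.max(2)<70)&(y>.4)&(abs(x)<.06)); print("open end",[ (np.percentile(q[hs],[5,50,95])) for q in (x,y)])
E
```

```text
10.5 -1.153271185482951 -2.1810050202671913 -0.04995499795619175 0.048337280880732615
11 -0.6473601000563272 -1.6730619338523327 -0.04997839836540972 0.048280615659491516
11.5 -0.154013298248915 -1.1747472061750415 -0.04994424047060959 0.04828732591204485
12 0.328527909003024 -0.6806650400936628 -0.04988718917435017 0.048305357867719396
12.5 0.8370176320849186 -0.18572738136743394 -0.04994810088662273 0.048333562753219844
-0.03 [(0.08, 8), (0.084, 8), (0.088, 8), (0.092, 8), (0.096, 8), (0.1, 8), (0.104, 8), (0.108, 8), (0.112, 9), (0.116, 8), (0.12, 8), (0.124, 8), (0.128, 8), (0.132, 10), (0.136, 36), (0.14, 27), (0.144, 19), (0.148, 32), (0.152, 34), (0.156, 34), (0.16, 34), (0.164, 34), (0.168, 34), (0.172, 33), (0.176, 34), (0.18, 35), (0.184, 35), (0.188, 35), (0.192, 35), (0.196, 29), (0.2, 19), (0.204, 37), (0.208, 39), (0.212, 31), (0.216, 31), (0.22, 32), (0.224, 31), (0.228, 31), (0.232, 31), (0.236, 32), (0.24, 32), (0.244, 31), (0.248, 30), (0.252, 30), (0.256, 31), (0.26, 30), (0.264, 30), (0.268, 30), (0.272, 31), (0.276, 42), (0.28, 28), (0.284, 15), (0.288, 44), (0.2
[... 2642 characters left out ...]
, (0.304, 46), (0.308, 46), (0.312, 46), (0.316, 46), (0.32, 46), (0.324, 46), (0.328, 46), (0.332, 45), (0.336, 45), (0.34, 15), (0.344, 21), (0.348, 42), (0.352, 22), (0.356, 22), (0.36, 24), (0.364, 29), (0.368, 26), (0.372, 25), (0.376, 23), (0.38, 22), (0.384, 22), (0.388, 22), (0.392, 27), (0.396, 26), (0.4, 26), (0.404, 25), (0.408, 23), (0.412, 22), (0.416, 40), (0.424, 9), (0.428, 8), (0.432, 7), (0.436, 8), (0.44, 8), (0.444, 8), (0.448, 8), (0.452, 8), (0.456, 8), (0.46, 8), (0.464, 8), (0.468, 7), (0.472, 7), (0.476, 7), (0.48, 8), (0.484, 8), (0.488, 8), (0.492, 7), (0.496, 7)]
open end [array([-0.05225416,  0.00080358,  0.0437574 ]), array([0.40192649, 0.49013126, 0.49594061])]
```

```bash
cat >> h.py <<'E'
from scipy.spatial.transform import Rotation as Ro
C=np.array([.6058,-.2475]);ANG=11.6
def r2w(x,y,z):
    a=np.radians(ANG);return np.array([*(C+x*np.array([np.cos(a),np.sin(a)])+y*np.array([-np.sin(a),np.cos(a)])),z])
def delta(s,pos,rpy=(180,0,90+ANG)):
    R=Ro.from_euler('xyz',s['eef_rot'],degrees=True);T=Ro.from_euler('xyz',rpy,degrees=True)
    return R.inv().apply(np.array(pos)-s['tcp_pos']),(R.inv()*T).as_rotvec()
E
python3 - <<'E'
from h import *
from rig import status
s=status.observe()
print(imaging.camera_model("wrist"))
f=np.load("top.npz");p,d=f['p'],f['d'];P=cloud("top",d)
hsv=cv2.cvtColor(p,cv2.COLOR_RGB2HSV)
m=np.zeros(d.shape,bool);m[80:150,170:260]=1
m&=(P[...,2]>.08)&(P[...,2]<.1)
print("mug",cv2.minEnclosingCircle(P[m][:,:2].astype(np.float32)))
x,y=railframe(P,C,ANG);print(x[m].min(),x[m].max(),y[m].min(),y[m].max())
m=np.zeros(d.shape,bool);m[70:105,395:430]=1;m&=(P[...,2]>.08)
print("glue",x[m].min(),x[m].max(),y[m].min(),y[m].max())
m=np.zeros(d.shape,bool);m[215:255,340:420]=1;m&=(P[...,2]>.03)
print("stap",x[m].min(),x[m].max(),y[m].min(),y[m].max())
np.set_printoptions(precision=4,suppress=True)
print(r2w(0,.448,.2));
for z in(.2,.018): print(delta(s,r2w(0,.448,z)))
E
```

```text
{'intrinsics': array([[309.70691629,   0.        , 318.11938379],
       [  0.        , 309.70691629, 198.53231521],
       [  0.        ,   0.        ,   1.        ]]), 'tool_from_camera': array([[ 8.33805085e-04,  9.56089974e-01,  2.93072119e-01,
         7.60753621e-02],
       [ 9.99999633e-01, -7.40066948e-04, -4.30727396e-04,
         1.69473716e-03],
       [-1.94921156e-04,  2.93072370e-01, -9.56090240e-01,
        -1.43818869e-01],
       [ 0.00000000e+00,  0.00000000e+00,  0.00000000e+00,
         1.00000000e+00]])}
mug ((0.6810194849967957, 0.19781199097633362), 0.04705579951405525)
0.12174528202716732 0.20156166582777657 0.3745349649538326 0.4672822565202169
glue -0.17853578244823687 0.1581035714367546 0.036666596753187314 0.3137972010536369
stap -0.17853578244823687 -0.09812294572620787 0.09568498192236063 0.3137972010536369
[0.5157 0.1913 0.2   ]
(array([ 0.5499, -0.6173,  0.0316]), array([-0.0016, -0.0016, -1.4054]))
(array([ 0.5499, -0.6169,  0.2136]), array([-0.0016, -0.0016, -1.4054]))
```

>>> move_arm(increments=[{"xyz": [0.013, -0.015, 0], "twist": [0, 0, -0.034], "fingers": 0}, {"xyz": [0.04, -0.045, 0], "twist": [0, 0, -0.1], "fingers": 0}, {"xyz": [0.07, -0.079, 0], "twist": [0, 0, -0.18], "fingers": 0}, {"xyz": [0.1, -0.112, 0], "twist": [0, 0, -0.256], "fingers": 0}, {"xyz": [0.13, -0.146, 0], "twist": [0, 0, -0.332], "fingers": 0}, {"xyz": [0.16, -0.18, 0], "twist": [0, 0, -0.41], "fingers": 0}, {"xyz": [0.19, -0.213, 0], "twist": [0, 0, -0.486], "fingers": 0}, {"xyz": [0.22, -0.247, 0], "twist": [0, 0, -0.562], "fingers": 0}, {"xyz": [0.25, -0.281, 0], "twist": [0, 0, -0.639], "fingers": 0}, {"xyz": [0.28, -0.314, 0], "twist": [0, 0, -0.716], "fingers": 0}, {"xyz": [0.31, -0.348, 0], "twist": [0, 0, -0.792], "fingers": 0}, {"xyz": [0.33, -0.37, 0], "twist": [0, 0, -0.843], "fingers": 0}])

```text
t: 1.3
tcp_pos: [0.3993, -0.1159, 0.2308]
eef_rot: [-179.9, -0.1, 69.6]
force: [-0.5, -0.3, -0.1]
opening: 0.497
```

```bash
python3 - <<'E'
from h import *
from rig import status
s=status.observe()
np.set_printoptions(precision=4,suppress=True)
print(s)
for z in(.2,.018): print(delta(s,r2w(0,.448,z)))
E
```

```text
{'t': 1.3, 'joint_positions': array([-25.1972,  -5.7592, -25.3779,  70.5002,   0.1209,  85.1795]), 'qvel': array([40.0499,  2.0171,  2.0925, -0.792 , -0.9533, 11.5275]), 'joint_efforts': array([ -2.9754, -24.6715,  28.7086,   0.2457,   0.1068,  -0.107 ]), 'tcp_pos': array([ 0.3993, -0.1159,  0.2308]), 'eef_rot': array([-179.8917,   -0.1305,   69.623 ]), 'force': array([-0.5471, -0.3361, -0.1201]), 'moment': array([ 0.0081, -0.0703,  0.0175]), 'opening': 0.49736155256683745}
(array([0.3285, 0.0022, 0.0315]), array([-0.0012, -0.0027, -0.5581]))
(array([0.3281, 0.0026, 0.2135]), array([-0.0012, -0.0027, -0.5581]))
```

>>> move_arm(increments=[{"xyz": [0.03, 0, 0.003], "twist": [0, 0, -0.05], "fingers": 0}, {"xyz": [0.07, 0, 0.006], "twist": [0, 0, -0.12], "fingers": 0}, {"xyz": [0.11, 0.001, 0.01], "twist": [0, 0, -0.19], "fingers": 0}, {"xyz": [0.155, 0.001, 0.015], "twist": [0, 0, -0.265], "fingers": 0}, {"xyz": [0.2, 0.001, 0.02], "twist": [0, 0, -0.34], "fingers": 0}, {"xyz": [0.245, 0.002, 0.025], "twist": [0, 0, -0.415], "fingers": 0}, {"xyz": [0.285, 0.002, 0.03], "twist": [0, 0, -0.485], "fingers": 0}, {"xyz": [0.31, 0.002, 0.032], "twist": [0, 0, -0.53], "fingers": 0}, {"xyz": [0.324, 0.002, 0.04], "twist": [0, 0, -0.552], "fingers": 0}, {"xyz": [0.3285, 0.002, 0.06], "twist": [-0.001, -0.003, -0.558], "fingers": 0}, {"xyz": [0.3285, 0.002, 0.08], "twist": [-0.001, -0.003, -0.558], "fingers": 0}, {"xyz": [0.3285, 0.002, 0.1], "twist": [-0.001, -0.003, -0.558], "fingers": 0}])

```text
t: 2.5
tcp_pos: [0.5149, 0.1912, 0.1302]
eef_rot: [-179.9, 0.0, 101.6]
force: [-0.5, -0.2, 0.6]
opening: 0.501
```

```bash
python3 - <<'E'
from h import *
from rig import status
s=status.observe()
np.set_printoptions(precision=4,suppress=True)
print(s['tcp_pos'],s['eef_rot'],s['qvel'],s['force'],s['opening'])
for z in(.05,.018): print(delta(s,r2w(0,.448,z)))
p,d=imaging.get_image("wrist");cv2.imwrite("pics/w1.png",p[:,:,::-1])
p,d=imaging.get_image("scene");cv2.imwrite("pics/s1.png",p[:,:,::-1])
E
```

```text
[0.5149 0.1912 0.1302] [-179.9275    0.035   101.5689] [ -0.3061  10.3513 -13.9024 -23.8334  -0.0154   0.1947] [-0.4863 -0.239   0.5807] 0.5007637208793774
(array([0.0001, 0.0009, 0.0802]), array([-0.0013,  0.0006, -0.0005]))
(array([0.0001, 0.001 , 0.1122]), array([-0.0013,  0.0006, -0.0005]))
```

View pics/w1.png

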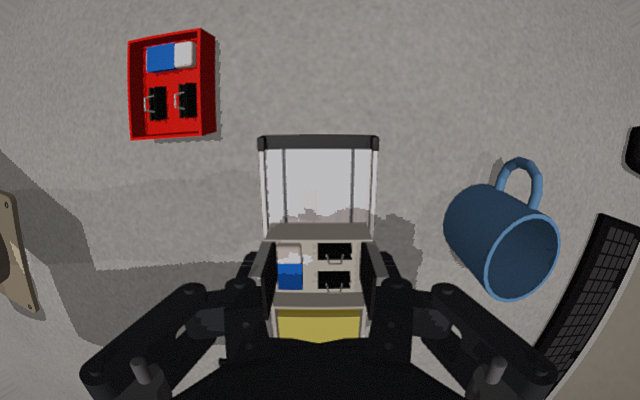

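View pics/s1.png

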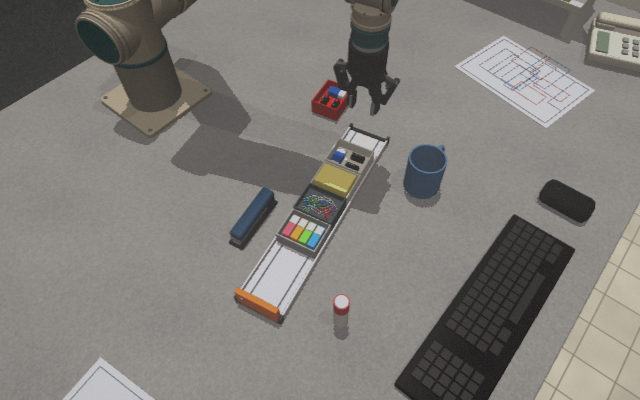

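The wrist view shows the empty rail end at (258..379, 140..225), centred between the fingers. The binder tray's rear edge is at row 225. I'll descend into the channel behind it.

>>> move_arm(increments=[{"xyz": [0, 0.001, 0.02], "fingers": 0}, {"xyz": [0, 0.001, 0.045], "fingers": 0}, {"xyz": [0, 0.001, 0.07], "fingers": 0}, {"xyz": [0, 0.001, 0.09], "fingers": 0}, {"xyz": [0, 0.001, 0.103], "fingers": 0}, {"xyz": [0, 0.001, 0.11], "fingers": 0}, {"xyz": [0, 0.001, 0.113], "fingers": 0}, {"xyz": [0, 0.001, 0.113], "fingers": 0}])

```text
invalid input
```

```bash
python3 - <<'E'
from h import *
from rig import status
s=status.observe()
np.set_printoptions(precision=4,suppress=True)
print(s['t'],s['tcp_pos'],s['eef_rot'],s['force'],s['opening'],railframe(s['tcp_pos'],C,ANG))
p,d=imaging.get_image("scene");cv2.imwrite("pics/s2.png",cv2.resize(p[80:330,200:450,::-1],None,fx=2.4,fy=2.4))
E
```

```text
2.6 [0.5121 0.1903 0.1279] [-179.5428    0.044   101.544 ] [-0.7251  0.5828  0.1286] 0.5047280040269571 (np.float64(-0.003751899915066559), np.float64(0.44765009939763173))
```

View pics/s2.png

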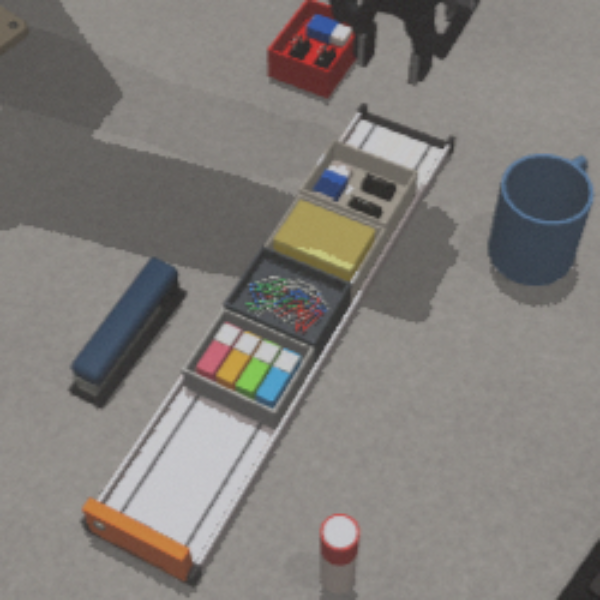

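>>> move_arm(increments=[{"xyz": [0, 0.003, 0.02], "twist": [0, 0, 0], "fingers": 0}, {"xyz": [0, 0.003, 0.045], "twist": [0, 0, 0], "fingers": 0}, {"xyz": [0, 0.003, 0.06], "twist": [0, 0, 0], "fingers": 0}, {"xyz": [0, 0.003, 0.065], "twist": [0, 0, 0], "fingers": 0}, {"xyz": [0, 0.003, 0.065], "twist": [0, 0, 0], "fingers": 0}])

```text
t: 3.15
tcp_pos: [0.5161, 0.1908, 0.0649]
eef_rot: [-179.7, 0.0, 101.5]
force: [-0.2, -0.2, 0.0]
opening: 0.502
```

```bash
cat > st.py <<'E'
from h import *
from rig import status
np.set_printoptions(precision=4,suppress=True)
s=status.observe()
print(s['t'],s['tcp_pos'],s['eef_rot'],s['force'],s['opening'],"rail",*[round(float(v),4) for v in railframe(s['tcp_pos'],C,ANG)])
E
python3 st.py
```

```text
3.15 [0.5161 0.1908 0.0649] [-179.6957    0.0393  101.5134] [-0.22   -0.1636  0.0059] 0.5016272927113308 rail 0.0003 0.4474
```

>>> move_arm(increments=[{"xyz": [0, 0, 0.015], "twist": [-0.005, 0.001, -0.001], "fingers": 0}, {"xyz": [0, 0, 0.03], "twist": [-0.005, 0.001, -0.001], "fingers": 0}, {"xyz": [0, 0, 0.042], "twist": [-0.005, 0.001, -0.001], "fingers": 0}, {"xyz": [0, 0, 0.047], "twist": [-0.005, 0.001, -0.001], "fingers": 0}, {"xyz": [0, 0, 0.048], "twist": [-0.005, 0.001, -0.001], "fingers": 0}, {"xyz": [0, 0, 0.048], "twist": [-0.005, 0.001, -0.001], "fingers": 0}])

```text
t: 3.75
tcp_pos: [0.5164, 0.1908, 0.0174]
eef_rot: [180.0, -0.0, 101.6]
force: [-0.2, 0.1, -0.3]
opening: 0.497
```

```bash
python3 st.py; python3 - <<'E'
from h import *
p,d=imaging.get_image("scene");cv2.imwrite("pics/s3.png",cv2.resize(p[80:330,200:450,::-1],None,fx=2.4,fy=2.4))
p,d=imaging.get_image("wrist");cv2.imwrite("pics/w3.png",p[:,:,::-1])
E
```

```text
3.75 [0.5164 0.1908 0.0174] [179.9703  -0.0204 101.5712] [-0.2097  0.0798 -0.3242] 0.49746774323483034 rail 0.0005 0.4474
```

View pics/s3.png

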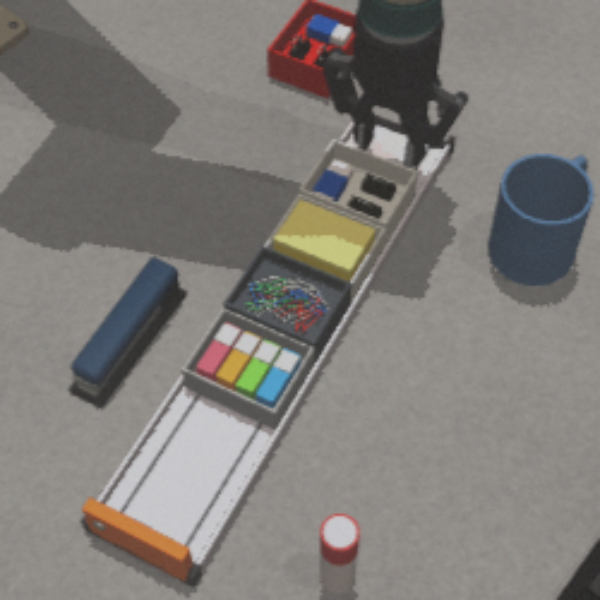

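View pics/w3.png

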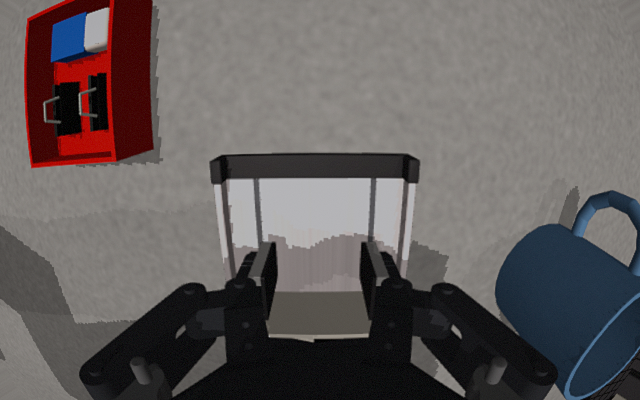

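The fingers are inside the channel, with about 20 mm between them and the binder tray's rear face. I'll approach gently.

>>> move_arm(increments=[{"xyz": [-0.003, 0, 0], "twist": [0, 0, 0], "fingers": 0}, {"xyz": [-0.006, 0, 0], "twist": [0, 0, 0], "fingers": 0}, {"xyz": [-0.009, 0, 0], "twist": [0, 0, 0], "fingers": 0}, {"xyz": [-0.011, 0, 0], "twist": [0, 0, 0], "fingers": 0}, {"xyz": [-0.0125, 0, 0], "twist": [0, 0, 0], "fingers": 0}, {"xyz": [-0.014, 0, 0], "twist": [0, 0, 0], "fingers": 0}, {"xyz": [-0.015, 0, 0], "twist": [0, 0, 0], "fingers": 0}, {"xyz": [-0.016, 0, 0], "twist": [0, 0, 0], "fingers": 0}, {"xyz": [-0.017, 0, 0], "twist": [0, 0, 0], "fingers": 0}, {"xyz": [-0.018, 0, 0], "twist": [0, 0, 0], "fingers": 0}, {"xyz": [-0.019, 0, 0], "twist": [0, 0, 0], "fingers": 0}, {"xyz": [-0.02, 0, 0], "twist": [0, 0, 0], "fingers": 0}])

```text
t: 5.05
tcp_pos: [0.5206, 0.172, 0.0176]
eef_rot: [179.9, -0.1, 101.6]
force: [-0.1, 3.5, -0.1]
opening: 0.5
```

```bash
python3 st.py
```

```text
5.05 [0.5206 0.172  0.0176] [179.9163  -0.1147 101.6046] [-0.0577  3.491  -0.119 ] 0.5002023986601197 rail 0.0009 0.4281
```

Contact at rail y≈0.428 with a force of 3.5 N, so home is about 131 mm further on. I'll push at about 25 mm/s.

>>> move_arm(increments=[{"xyz": [-0.002, 0.0005, 0], "twist": [0, 0, 0], "fingers": 0}, {"xyz": [-0.004, 0.0005, 0], "twist": [0, 0, 0], "fingers": 0}, {"xyz": [-0.0065, 0.0005, 0], "twist": [0, 0, 0], "fingers": 0}, {"xyz": [-0.009, 0.0005, 0], "twist": [0, 0, 0], "fingers": 0}, {"xyz": [-0.0115, 0.0005, 0], "twist": [0, 0, 0], "fingers": 0}, {"xyz": [-0.014, 0.0005, 0], "twist": [0, 0, 0], "fingers": 0}, {"xyz": [-0.0165, 0.0005, 0], "twist": [0, 0, 0], "fingers": 0}, {"xyz": [-0.019, 0.0005, 0], "twist": [0, 0, 0], "fingers": 0}, {"xyz": [-0.0215, 0.0005, 0], "twist": [0, 0, 0], "fingers": 0}, {"xyz": [-0.024, 0.0005, 0], "twist": [0, 0, 0], "fingers": 0}, {"xyz": [-0.026, 0.0005, 0], "twist": [0, 0, 0], "fingers": 0}, {"xyz": [-0.027, 0.0005, 0], "twist": [0, 0, 0], "fingers": 0}])

```text
t: 6.25
tcp_pos: [0.5266, 0.1455, 0.0176]
eef_rot: [179.9, -0.1, 101.6]
force: [-1.9, 3.9, 0.4]
opening: 0.498
```

```bash
python3 st.py; python3 - <<'E'
from h import *
p,d=imaging.get_image("scene");cv2.imwrite("pics/s4.png",cv2.resize(p[80:330,200:450,::-1],None,fx=2.4,fy=2.4))
E
```

```text
6.25 [0.5266 0.1455 0.0176] [179.917   -0.1151 101.5986] [-1.9382  3.893   0.3981] 0.49846732755826834 rail 0.0014 0.4009
```

View pics/s4.png

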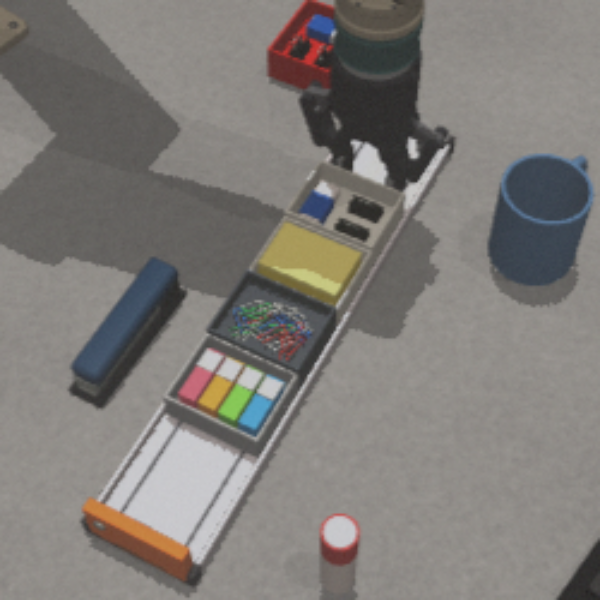

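The row has moved together with no gaps (trays along (350,205)…(230,395)). I'm trimming a 1 mm sideways drift and continuing.

>>> move_arm(increments=[{"xyz": [-0.002, -0.0003, 0], "twist": [0, 0, 0], "fingers": 0}, {"xyz": [-0.004, -0.0006, 0], "twist": [0, 0, 0], "fingers": 0}, {"xyz": [-0.0065, -0.001, 0], "twist": [0, 0, 0], "fingers": 0}, {"xyz": [-0.009, -0.001, 0], "twist": [0, 0, 0], "fingers": 0}, {"xyz": [-0.012, -0.001, 0], "twist": [0, 0, 0], "fingers": 0}, {"xyz": [-0.015, -0.001, 0], "twist": [0, 0, 0], "fingers": 0}, {"xyz": [-0.018, -0.001, 0], "twist": [0, 0, 0], "fingers": 0}, {"xyz": [-0.021, -0.001, 0], "twist": [0, 0, 0], "fingers": 0}, {"xyz": [-0.024, -0.001, 0], "twist": [0, 0, 0], "fingers": 0}, {"xyz": [-0.0265, -0.001, 0], "twist": [0, 0, 0], "fingers": 0}, {"xyz": [-0.0285, -0.001, 0], "twist": [0, 0, 0], "fingers": 0}, {"xyz": [-0.03, -0.001, 0], "twist": [0, 0, 0], "fingers": 0}])

```text
t: 7.5
tcp_pos: [0.5317, 0.1156, 0.0175]
eef_rot: [179.9, -0.1, 101.6]
force: [-1.5, 5.0, 1.5]
opening: 0.499
```

```bash
python3 st.py
```

```text
7.5 [0.5317 0.1156 0.0175] [179.9197  -0.1062 101.5879] [-1.4742  4.963   1.5261] 0.4993770654141723 rail 0.0004 0.3706
```

>>> move_arm(increments=[{"xyz": [-0.002, 0, 0], "twist": [0, 0, 0], "fingers": 0}, {"xyz": [-0.004, 0, 0], "twist": [0, 0, 0], "fingers": 0}, {"xyz": [-0.0065, 0, 0], "twist": [0, 0, 0], "fingers": 0}, {"xyz": [-0.009, 0, 0], "twist": [0, 0, 0], "fingers": 0}, {"xyz": [-0.012, 0, 0], "twist": [0, 0, 0], "fingers": 0}, {"xyz": [-0.015, 0, 0], "twist": [0, 0, 0], "fingers": 0}, {"xyz": [-0.018, 0, 0], "twist": [0, 0, 0], "fingers": 0}, {"xyz": [-0.021, 0, 0], "twist": [0, 0, 0], "fingers": 0}, {"xyz": [-0.024, 0, 0], "twist": [0, 0, 0], "fingers": 0}, {"xyz": [-0.0265, 0, 0], "twist": [0, 0, 0], "fingers": 0}, {"xyz": [-0.0285, 0, 0], "twist": [0, 0, 0], "fingers": 0}, {"xyz": [-0.03, 0, 0], "twist": [0, 0, 0], "fingers": 0}])

```text
t: 8.7
tcp_pos: [0.5378, 0.0861, 0.0175]
eef_rot: [179.9, -0.1, 101.6]
force: [-0.6, 4.5, 2.6]
opening: 0.501
```

```bash
python3 st.py
```

```text
8.7 [0.5378 0.0861 0.0175] [179.9135  -0.111  101.5835] [-0.6345  4.487   2.5587] 0.5005072132683472 rail 0.0005 0.3404
```

>>> move_arm(increments=[{"xyz": [-0.002, 0, 0], "twist": [0, 0, 0], "fingers": 0}, {"xyz": [-0.004, 0, 0], "twist": [0, 0, 0], "fingers": 0}, {"xyz": [-0.0065, 0, 0], "twist": [0, 0, 0], "fingers": 0}, {"xyz": [-0.009, 0, 0], "twist": [0, 0, 0], "fingers": 0}, {"xyz": [-0.012, 0, 0], "twist": [0, 0, 0], "fingers": 0}, {"xyz": [-0.015, 0, 0], "twist": [0, 0, 0], "fingers": 0}, {"xyz": [-0.018, 0, 0], "twist": [0, 0, 0], "fingers": 0}, {"xyz": [-0.021, 0, 0], "twist": [0, 0, 0], "fingers": 0}, {"xyz": [-0.024, 0, 0], "twist": [0, 0, 0], "fingers": 0}, {"xyz": [-0.0265, 0, 0], "twist": [0, 0, 0], "fingers": 0}, {"xyz": [-0.0285, 0, 0], "twist": [0, 0, 0], "fingers": 0}, {"xyz": [-0.03, 0, 0], "twist": [0, 0, 0], "fingers": 0}])

```text
t: 9.9
tcp_pos: [0.5439, 0.0565, 0.0176]
eef_rot: [179.9, -0.1, 101.6]
force: [-0.6, 5.7, 2.3]
opening: 0.498
```

```bash
python3 st.py; python3 - <<'E'
from h import *
p,d=imaging.get_image("scene");cv2.imwrite("pics/s5.png",cv2.resize(p[80:330,200:450,::-1],None,fx=2.4,fy=2.4))
p,d=imaging.get_image("top");np.savez("t5.npz",p=p,d=d);cv2.imwrite("pics/t5.png",cv2.resize(p[120:260,180:470,::-1],None,fx=2.7,fy=2.7,interpolation=2))
P=cloud("top",d);x,y=railframe(P,C,ANG)
for xb in(-.03,0,.03):
    s=(abs(x-xb)<.008)&(y>.004)&(y<.08);b=np.round(y[s]/.002).astype(int);z=P[...,2][s]
    print(xb,[(2*k,int(1000*np.median(z[b==k]))) for k in range(0,20) if (b==k).any()])
E
```

```text
9.9 [0.5439 0.0565 0.0176] [179.9081  -0.1196 101.5801] [-0.6035  5.6638  2.3349] 0.4984842684447245 rail 0.0005 0.3103
-0.03 [(4, 29), (6, 25), (8, 10), (16, 36), (18, 38), (20, 27), (22, 19), (24, 18), (26, 32), (28, 34), (30, 33), (32, 34), (34, 34), (36, 34), (38, 34)]
0 [(4, 29), (6, 23), (18, 37), (20, 27), (22, 19), (24, 20), (26, 18), (28, 34), (30, 34), (32, 33), (34, 33), (36, 33), (38, 34)]
0.03 [(4, 35), (6, 27), (8, 9), (18, 37), (20, 29), (22, 19), (28, 34), (30, 34), (32, 34), (34, 34), (36, 34), (38, 34)]
```

View pics/t5.png

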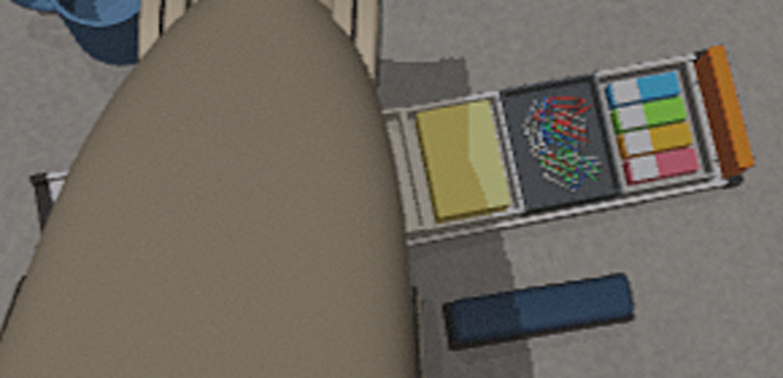

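View pics/s5.png

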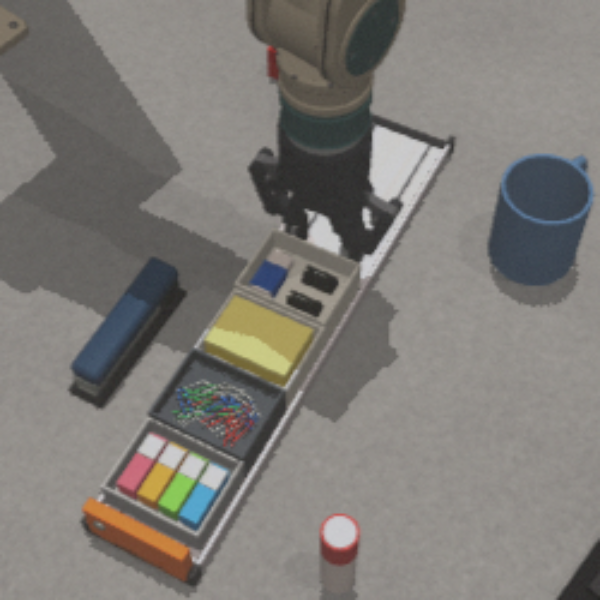

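About 12 mm remain and the row is still together. I'll push 6–7 mm more, then creep.

>>> move_arm(increments=[{"xyz": [-0.001, 0, 0], "twist": [0, 0, 0], "fingers": 0}, {"xyz": [-0.002, 0, 0], "twist": [0, 0, 0], "fingers": 0}, {"xyz": [-0.003, 0, 0], "twist": [0, 0, 0], "fingers": 0}, {"xyz": [-0.004, 0, 0], "twist": [0, 0, 0], "fingers": 0}, {"xyz": [-0.005, 0, 0], "twist": [0, 0, 0], "fingers": 0}, {"xyz": [-0.006, 0, 0], "twist": [0, 0, 0], "fingers": 0}, {"xyz": [-0.007, 0, 0], "twist": [0, 0, 0], "fingers": 0}, {"xyz": [-0.0075, 0, 0], "twist": [0, 0, 0], "fingers": 0}, {"xyz": [-0.008, 0, 0], "twist": [0, 0, 0], "fingers": 0}])

```text
t: 10.9
tcp_pos: [0.5455, 0.0486, 0.0176]
eef_rot: [179.9, -0.1, 101.6]
force: [-1.5, 4.5, 2.3]
opening: 0.502
```

```bash
python3 st.py
```

```text
10.9 [0.5455 0.0486 0.0176] [179.9128  -0.0968 101.5742] [-1.4937  4.451   2.3488] 0.5021001900955167 rail 0.0005 0.3021
```

Now I'll creep at 5 mm/s in short calls, watching the force.

>>> move_arm(increments=[{"xyz": [-0.0005, 0, 0], "twist": [0, 0, 0], "fingers": 0}, {"xyz": [-0.001, 0, 0], "twist": [0, 0, 0], "fingers": 0}, {"xyz": [-0.0015, 0, 0], "twist": [0, 0, 0], "fingers": 0}, {"xyz": [-0.002, 0, 0], "twist": [0, 0, 0], "fingers": 0}, {"xyz": [-0.0025, 0, 0], "twist": [0, 0, 0], "fingers": 0}, {"xyz": [-0.003, 0, 0], "twist": [0, 0, 0], "fingers": 0}])

```text
t: 11.5
tcp_pos: [0.546, 0.0458, 0.0175]
eef_rot: [179.9, -0.1, 101.6]
force: [-0.6, 5.2, 3.1]
opening: 0.498
```

>>> move_arm(increments=[{"xyz": [-0.0005, 0, 0], "twist": [0, 0, 0], "fingers": 0}, {"xyz": [-0.001, 0, 0], "twist": [0, 0, 0], "fingers": 0}, {"xyz": [-0.0015, 0, 0], "twist": [0, 0, 0], "fingers": 0}])

```text
t: 11.8
tcp_pos: [0.5463, 0.0444, 0.0176]
eef_rot: [179.9, -0.1, 101.6]
force: [-0.9, 4.8, 3.6]
opening: 0.497
```

>>> move_arm(increments=[{"xyz": [-0.0005, 0, 0], "twist": [0, 0, 0], "fingers": 0}, {"xyz": [-0.001, 0, 0], "twist": [0, 0, 0], "fingers": 0}, {"xyz": [-0.0015, 0, 0], "twist": [0, 0, 0], "fingers": 0}])

```text
t: 12.1
tcp_pos: [0.5463, 0.0439, 0.0176]
eef_rot: [179.9, -0.3, 101.6]
force: [-0.7, 8.8, 3.6]
opening: 0.499
```

```bash
python3 st.py; python3 - <<'E'
from h import *
p,d=imaging.get_image("scene");cv2.imwrite("pics/s6.png",cv2.resize(p[200:330,220:370,::-1],None,fx=4.5,fy=4.5,interpolation=2))
E
```

```text
12.1 [0.5463 0.0439 0.0176] [179.9095  -0.2783 101.6169] [-0.6756  8.8304  3.5974] 0.4989054133813942 rail 0.0004 0.2975
```

View pics/s6.png

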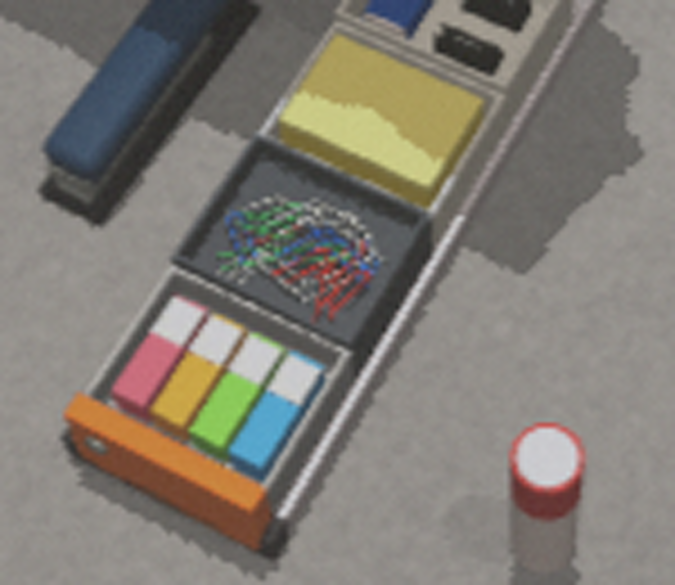

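The force has risen to 8.8 N and motion has stalled at rail y=0.2975 (predicted 0.297). The flags tray is at the stop. I'll press slightly more to confirm.

>>> move_arm(increments=[{"xyz": [-0.001, 0, 0], "twist": [0, 0, 0], "fingers": 0}, {"xyz": [-0.0015, 0, 0], "twist": [0, 0, 0], "fingers": 0}, {"xyz": [-0.002, 0, 0], "twist": [0, 0, 0], "fingers": 0}, {"xyz": [-0.002, 0, 0], "twist": [0, 0, 0], "fingers": 0}])

```text
t: 12.55
tcp_pos: [0.5463, 0.044, 0.0176]
eef_rot: [179.9, -0.6, 101.7]
force: [-0.3, 10.9, 3.8]
opening: 0.5
```

```bash
python3 st.py
```

```text
12.55 [0.5463 0.044  0.0176] [179.8893  -0.559  101.6681] [-0.2981 10.8828  3.7888] 0.5001178031659049 rail 0.0003 0.2975
```

The position didn't change while the force grew, so the row is solid against the stop. I'll back off straight along the rail, then lift.

>>> move_arm(increments=[{"xyz": [0.001, 0, 0], "twist": [0, 0, 0], "fingers": 0}, {"xyz": [0.003, 0, 0], "twist": [0, 0, 0], "fingers": 0}, {"xyz": [0.006, 0, 0], "twist": [0, 0, 0], "fingers": 0}, {"xyz": [0.011, 0, 0], "twist": [0, 0, 0], "fingers": 0}, {"xyz": [0.018, 0, 0], "twist": [0, 0, 0], "fingers": 0}, {"xyz": [0.026, 0, 0], "twist": [0, 0, 0], "fingers": 0}, {"xyz": [0.035, 0, 0], "twist": [0, 0, 0], "fingers": 0}, {"xyz": [0.04, 0, -0.01], "twist": [0, 0, 0], "fingers": 0}, {"xyz": [0.042, 0, -0.03], "twist": [0, 0, 0], "fingers": 0}, {"xyz": [0.042, 0, -0.06], "twist": [0, 0, 0], "fingers": 0}, {"xyz": [0.042, 0, -0.1], "twist": [0, 0, 0], "fingers": 0}, {"xyz": [0.042, 0, -0.14], "twist": [0, 0, 0], "fingers": 0}])

```text
t: 13.75
tcp_pos: [0.5372, 0.0842, 0.1597]
eef_rot: [179.9, -0.6, 101.7]
force: [0.3, 0.6, -0.2]
opening: 0.503
```

```bash
python3 st.py
```

```text
13.75 [0.5372 0.0842 0.1597] [179.922   -0.5545 101.6977] [ 0.3494  0.5523 -0.2338] 0.5034035319421848 rail -0.0005 0.3387
```

>>> move_arm(increments=[{"xyz": [0.01, -0.003, -0.03], "twist": [0, 0, 0], "fingers": 0}, {"xyz": [0.035, -0.012, -0.06], "twist": [0, 0, 0], "fingers": 0}, {"xyz": [0.07, -0.03, -0.08], "twist": [0, 0, 0], "fingers": 0}, {"xyz": [0.11, -0.045, -0.09], "twist": [0, 0, 0], "fingers": 0}, {"xyz": [0.15, -0.065, -0.1], "twist": [0, 0, 0], "fingers": 0}, {"xyz": [0.19, -0.085, -0.1], "twist": [0, 0, 0], "fingers": 0}, {"xyz": [0.23, -0.1, -0.1], "twist": [0, 0, 0], "fingers": 0}, {"xyz": [0.26, -0.11, -0.1], "twist": [0, 0, 0], "fingers": 0}, {"xyz": [0.27, -0.11, -0.1], "twist": [0, 0, 0], "fingers": 0}, {"xyz": [0.27, -0.11, -0.1], "twist": [0, 0, 0], "fingers": 0}])

```text
t: 14.75
tcp_pos: [0.3744, 0.3263, 0.2628]
eef_rot: [179.9, -0.6, 101.9]
force: [0.4, 0.1, -0.4]
opening: 0.504
```

```bash
python3 st.py; python3 - <<'E'
from h import *
p,d=imaging.get_image("scene");cv2.imwrite("pics/s7.png",p[:,:,::-1])
p,d=imaging.get_image("top");np.savez("t7.npz",p=p,d=d);cv2.imwrite("pics/t7.png",cv2.resize(p[60:260,180:470,::-1],None,fx=2.7,fy=2.7,interpolation=2))
P=cloud("top",d);x,y=railframe(P,C,ANG)
for xb in(-.03,0,.03):
    s=(abs(x-xb)<.008)&(y>.0)&(y<.31);b=np.round(y[s]/.002).astype(int);z=P[...,2][s]
    q=[(2*k,int(1000*np.median(z[b==k]))) for k in range(0,155) if (b==k).any()]
    print(xb,[a for a in q if a[0]<24 or 68<a[0]<88 or 138<a[0]<160 or 206<a[0]<230 or a[0]>278])
E
```

```text
14.75 [0.3744 0.3263 0.2628] [179.8551  -0.5517 101.8593] [ 0.3797  0.1447 -0.3758] 0.5035206850404407 rail -0.1113 0.6087
-0.03 [(0, 48), (2, 48), (4, 45), (6, 37), (8, 27), (10, 19), (12, 21), (14, 31), (16, 34), (18, 35), (20, 34), (22, 34), (72, 37), (74, 43), (76, 43), (78, 37), (80, 31), (82, 30), (84, 31), (86, 32), (140, 31), (142, 43), (144, 43), (146, 39), (148, 26), (150, 17), (154, 45), (156, 47), (158, 46), (208, 13), (210, 15), (212, 38), (214, 41), (216, 46), (218, 28), (220, 23), (222, 22), (224, 22), (226, 21), (228, 35), (280, 23), (282, 46), (284, 41), (286, 8), (288, 8), (290, 7), (292, 8), (294, 8), (296, 8), (298, 9), (300, 7), (302, 8), (304, 9), (306, 9), (308, 9)]
0 [(0, 47), (2, 48), (4, 46), (6, 38), (8, 26), (10, 18), (16, 32), (18, 34), (20, 34), (22, 34), (72, 38), (76, 43), (78, 35), (80, 31), (82, 29), (84, 30), (86, 31), (140, 30), (142, 40), (144, 44), (146, 38), (148, 26), (154, 45), (156, 46), (158, 47), (208, 14), (210, 15), (212, 40), (214, 39), (216, 46), (218, 29), (220, 21), (222, 21), (224, 23), (226, 22), (228, 26), (280, 22), (282, 34), (284, 44), (286, 7), (288, 9), (290, 7), (292, 8), (294, 8), (296, 8), (298, 8), (300, 7), (302, 7), (304, 8), (306, 7), (308, 8)]
0.03 [(0, 48), (2, 48), (4, 46), (6, 38), (8, 27), (10, 19), (16, 34), (18, 34), (20, 34), (22, 33), (72, 38), (74, 43), (76, 43), (78, 33), (80, 30), (82, 31), (84, 31), (86, 31), (140, 32), (142, 45), (144, 44), (146, 41), (148, 28), (154, 47), (156, 46), (158, 46), (208, 15), (210, 12), (212, 41), (214, 40), (216, 46), (218, 24), (220, 21), (222, 21), (224, 22), (226, 23), (228, 23), (280, 22), (282, 45), (284, 39), (286, 9), (288, 8), (290, 9), (292, 7), (294, 7), (296, 8), (298, 9), (300, 8), (302, 8), (304, 7), (306, 8), (308, 9)]
```

View pics/t7.png

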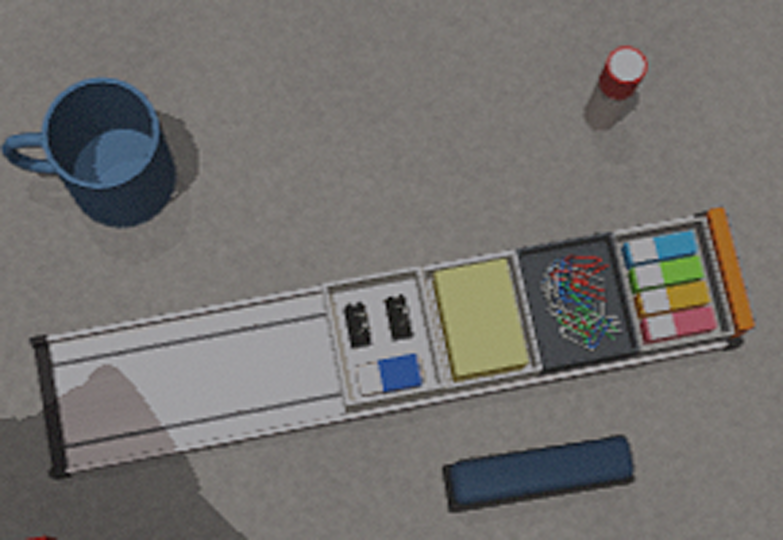

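View pics/s7.png

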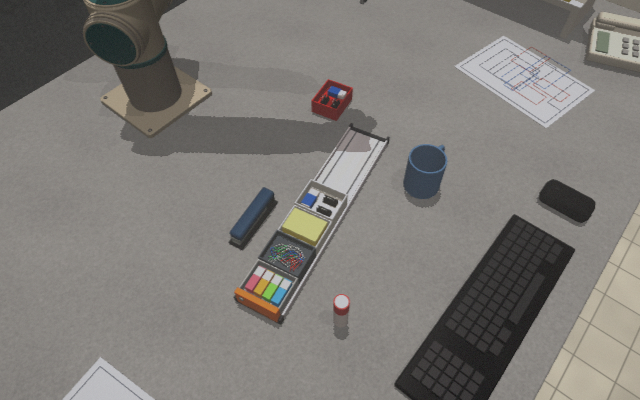

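The top view shows the row against the stop with its rear edge at rail y≈285 mm (expected 286). There are no gaps, the mug, stapler and glue stick haven't moved, and the hand is clear.

```bash
python3 -c "
from rig import workorder
print(workorder.hand_in())"
```

```text
the job is handed in; nothing more can be done
None
```

I pushed the row of four trays along the rail until the flags tray was against the orange stop. I used two half-open fingers low on the binder tray's rear face, at up to about 30 mm/s and then about 5 mm/s for the last few millimetres. I then backed off along the rail and lifted clear, and handed in at about 15 s of the 35 s.

**Final checks:**
- **Against the stop:** at the end the force rose to about 11 N with no further movement.
- **No gap:** the row's rear edge measured 285 mm from the stop's origin, against the 286 mm expected. No gaps show between the trays or at the stop in the last pictures.
- **Bystanders and hand:** by eye, the mug, stapler and glue stick are where they stood. The force reading is back to about zero.

**Other readings:**
- I trimmed a sideways drift of about 1 mm during the push.
- A small upward force built up to 3.8 N on the fingers while pushing. No tray lifted or tipped in the pictures taken.
- One move call was refused as invalid because it had no "twist" entry. It was repeated correctly, and nothing was disturbed.

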